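Set up the dye strainer

TASK

Set up the dye strainer: first put the blue funnel cup into the tapered steel seat of the stand, and only then nest the green-collared strainer basket inside the funnel. Both must go in gently, without being dropped or forced, and end upright and fully home, each with its collar flat on the rim below it, and let go. Leave everything else on the table where it is.

Things in the scene. Friction and masses are not known exactly. Their poses are not given: they have to be found in the camera images.
- stand: the strainer stand, fixed to the table: a wooden foot 110 x 120 mm, two thin steel posts 50 mm to either side along its own y, an amber jar between them, and on top, 135 mm above the table, an upright tapered steel seat, open above. Origin at the centre of the underside, z up. It stands in the middle of the work area; nothing of it rises above the rim of the seat
- stand_mouth (a point): centre of the mouth of the steel seat, in the plane of its flat rim, 135 mm above the table; z up. The seat is round, 54 mm across inside at the rim and narrowing evenly to 40.6 mm at 45 mm below it; the rim is 72 mm across outside
- funnel: the blue plastic funnel cup, loose, 50 to 100 g, upright on its small end to the left or right of the stand. Origin at the centre of its underside, z up its axis; round, yaw does not matter. Height 68 mm: the lower 40 mm is a cone, 37 mm across at the bottom, 49 mm at the top; above it overhangs a straight collar 62 mm across, 28 mm high (grip it there). Hollow and open at both ends
- funnel_shoulder (a point): on the funnel's axis at the flat shoulder under its collar, 40 mm above its underside. When the funnel is home this meets stand_mouth: the shoulder lies flat on the seat's rim, with about 2.5 mm of play all round the cone
- funnel_mouth (a point): on the funnel's axis in the plane of its top rim, 68 mm above its underside; z up the axis. The hole inside is tapered: 50 mm across at this rim, 41.6 mm 28 mm further down, 29.6 mm at the bottom
- strainer: the strainer basket, loose, 60 to 130 g, upright on its small end across the stand from the funnel: steel cone, green collar, grey wire gauze closing its top. Solid, round. Origin at the centre of its underside, z up its axis. Height 62 mm: the lower 36 mm is a cone, 35 mm across at the bottom, 45 mm at the top; above it a straight collar 58 mm across, 26 mm high (grip it there)
- strainer_shoulder (a point): on the strainer's axis at the flat shoulder under its collar, 36 mm above its underside. When the strainer is home this meets funnel_mouth: the shoulder lies flat on the funnel's rim, with 2 to 2.5 mm of play all round the cone
- wax_pen: bystander: a wooden wax pen with a copper cup, 160 mm long, 20 mm high, lying crosswise nearer the robot; origin under its middle, x along it
- brush: bystander: a brush 170 mm long lying crosswise nearer the robot; origin on its underside, x along it
- wax_block: bystander: a yellow wax block 80 x 60 x 30 mm beyond the stand; origin at the centre of its underside
- copper_stamp: bystander: a copper printing stamp 90 x 70 mm with a wooden grip, 64 mm high, beyond the stand; origin at the centre of its underside
- dye_cup: bystander: an empty orange cup 80 mm across the rim, 85 mm high, far left; it does not belong to the strainer set; origin at the centre of its underside
- bowl: bystander: a white bowl 130 mm across, 45 mm high, far right; origin at the centre of its underside
- dye_bottle: bystander: a red bottle 60 mm across, 150 mm high, at the left; origin at the centre of its underside
- dye_jar: bystander: a dark-green glass jar with a lid 68 mm across, 90 mm high, at the right; origin at the centre of its underside

How it is judged:
On the way, in this order (a step that is already met when the one before it is completed fails the run):
1. the funnel is upright and home in the seat of the stand and let go, the strainer not yet in it (horizontal distance between funnel_shoulder and stand_mouth below 0.005 m and z of funnel_shoulder in the frame of stand_mouth between -0.004 and 0.003 m and angle between funnel's own z axis and vertical below 0.05 rad and contact force between the fingers and funnel below 0.05 N and distance between strainer_shoulder and funnel_mouth above 0.05 m), for 0.2 s.
2. the strainer is upright and home in the funnel, which is still home in the stand (horizontal distance between funnel_shoulder and stand_mouth below 0.005 m and z of funnel_shoulder in the frame of stand_mouth between -0.004 and 0.003 m and angle between each of funnel, strainer's own z axis and vertical below 0.05 rad and horizontal distance between strainer_shoulder and funnel_mouth below 0.005 m and z of strainer_shoulder in the frame of funnel_mouth between -0.004 and 0.003 m), for 0.2 s.
At the end, for the whole second after the job is handed in: The funnel is in the stand's seat with its shoulder on the rim (no more than 3 mm above and 4 mm below, 5 mm sideways, tilt under 0.05 rad), the strainer is in the funnel with its shoulder on the funnel's rim (same tolerances), both at rest (under 0.02 m/s) (all of step 2 and linear speed of each of funnel, strainer below 0.02 m/s); the robot touches nothing.
It fails at once if a bystander is moved more than 30 mm (distance of any of wax_pen, brush, wax_block, copper_stamp, dye_cup, bowl, dye_bottle, dye_jar from where it was at the start of the episode above 0.03 m).
It fails at once if the funnel or the strainer is dropped: it moves faster than 0.6 m/s while the fingers do not hold it ((contact force between the fingers and funnel below 0.05 N and linear speed of funnel above 0.6 m/s) or (contact force between the fingers and strainer below 0.05 N and linear speed of strainer above 0.6 m/s)).
It fails at once if the parts are forced together: more than 40 N between funnel and stand or between strainer and funnel (contact force between funnel and stand above 40 N or contact force between strainer and funnel above 40 N).
It also fails if it takes over 56 s, if anything falls off the work surface, if the arm or the gripper's body presses on something with over 40 N, if the wrist force passes 120 N, or if a joint passes its speed limit or range.

ROBOT

A 6-joint arm with a two-finger parallel gripper is mounted at the origin on the work surface. World frame = base frame: x ahead of the robot, y to its left, z up, the work surface at z = 0. Lengths are in m, angles in rad, forces in N, time in s.
With the tool pointing down it reaches from about 0.35 to 0.925 m from the base axis. Payload 6.4 kg.
Tool frame: the origin (TCP) lies midway between the tips of the shut fingers; the grasp point (between the pads) lies 19 mm behind it; z points along the fingers, y is the line along which they close (so a half turn about z gives the same grasp; the last joint's range is limited). The gripper opens to 94 mm and grips with 3 to 60 N. Pads are 16 mm wide; open, the fingers measure 119 mm over their backs; the gripper's body (75 mm by 177 mm) begins 78 mm behind the grasp point.
Start: joints at [1.048, 0.245, 1.558, -0, 1.339, -0.174], TCP at [0.222, 0.611, 0.205] pointing down, gripper open.
Joint ranges: [-3.13, 3.13], [-1.02, 2.26], [0.13, 2.54], [-0.95, 4.09], [0.21, 2.88], [-2.74, 2.74]. Speed limits (rad/s): [2.57, 2.57, 3.14, 3.14, 3.14, 3.14].

INTERFACE

Orientations are given as a unit quaternion [w, x, y, z].
In Python, from station import r, kin, read_camera gives the robot as it stands (r), with the cameras as plain functions and the kinematics (kin). Calls block until the motion is done:
- r.move_ptp(position, orientation): joint-space move of the TCP to a pose.
- r.move_l(position, ori=None, max_speed=0.15): straight line of the TCP; ori=None keeps the orientation; max_speed is the mean speed in m/s.
- r.goto_joints(angles): joint-space move.
- r.command_gripper(opening): opening from 0.0 (shut) to 1.0 (fully open); the grip force is fixed at half the most; returns when the fingers have stopped.
- r.wait(seconds).
- kin.inverse_kinematics(position, orientation): joint angles nearest the present ones, or None.
- r.observe(): the state.
- read_camera(name): name is "scene" or "top"; returns a dict with "img" (400x640x3 uint8, red, green, blue), "intrinsics" (3x3 intrinsics, pixels), "dist" ([k1, k2, p1, p2, k3] as OpenCV has them; the pictures are not rectified), "origin" and "attitude" of the camera in the world. Camera axes: x right, y down, z forward; pixel columns grow to the right and rows downward; lengths in m; the calibration is good to about 2 mm. A picture is of the moment at which its call begins. There is no depth.
A pose or a line that the arm cannot do raises r.IKError and nothing moves.
- r.sign_off(): hands the job in; it is judged then, once.
The state is a dict: "t": time; "q": joint angles; "qvel": joint speeds; "joint_efforts": joint torques, N m; "position": TCP position; "ee_rot": TCP orientation; "contact_force": force on the tool from outside, world axes, zero at the start; "ft_torque": the same for the moment, N m; "gripper_width": opening from 0.0 (shut) to 1.0 (fully open); "finger_force": force on a finger pad.
Only numpy, scipy, OpenCV 4.12 (cv2) and the standard library are available. Lean on these libraries where they do the work, as an engineer would, in place of code of your own. Each camera call takes 0.05 s, during which the arm holds its last target. There are 200 camera calls.

## Working session

There is one attempt and no reset: what is moved stays moved. The work goes in short steps, each a Python script; the robot and the scene stay as the last script left them, time stands still between calls to the robot, and variables do not carry over. Pictures are saved under pics/ and viewed, at most 10 in all, crops included, and the job is handed in when it is done.

```bash
mkdir -p pics; ls; python3 - <<'E'
from station import r, kin, read_camera
import cv2
for n in ("scene","top"):
    c=read_camera(n); cv2.imwrite(f"pics/{n}0.png",c["img"][:,:,::-1])
    print(n,c["intrinsics"],c["dist"],c["origin"],c["attitude"])
o=r.observe(); print(o)
E
```

```text
pics
station.py
scene [[422.57601671   0.         320.43079598]
 [  0.         422.57601671 203.35142942]
 [  0.           0.           1.        ]] [-0.11106816  0.          0.          0.          0.        ] [ 1.49814483 -0.12891435  0.69710871] [-0.36816639  0.66022852  0.57605956 -0.31097779]
top [[410.98795796   0.         320.76750486]
 [  0.         410.98795796 197.69396851]
 [  0.           0.           1.        ]] [0.03056852 0.         0.         0.         0.        ] [0.30154509 0.02511529 1.27357534] [ 0.07846012 -0.66330995  0.73950185 -0.08367157]
{'t': 0.1, 'q': array([ 1.04793332e+00,  2.45721336e-01,  1.55885118e+00, -1.37191999e-05,
        1.33870484e+00, -1.74080425e-01]), 'qvel': array([-0.00039695, -0.0004545 , -0.00173819,  0.00149218,  0.00107105,
        0.00015709]), 'joint_efforts': array([-9.51597140e-04, -4.16913342e+01, -3.15525770e+01,  6.86256029e-02,
        3.09825281e-02, -3.41733119e-05]), 'position': array([0.22185949, 0.61040562, 0.20449221]), 'ee_rot': array([-2.81357431e-04,  1.73507074e-01,  9.84832263e-01, -7.94000938e-04]), 'contact_force': array([ 0.16252819, -0.22458682,  0.15026763]), 'ft_torque': array([0.03828064, 0.03272269, 0.01684791]), 'finger_force': 0.0, 'gripper_width': 1.00148930204739}
```

View pics/top0.png

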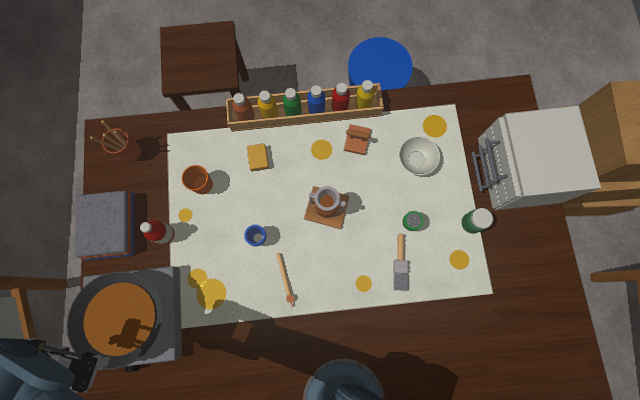

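View pics/scene0.png

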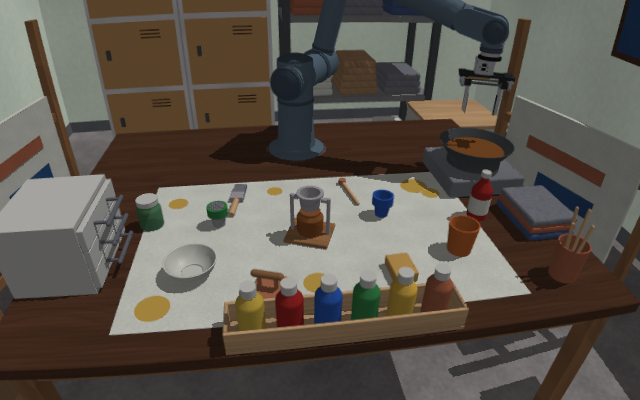

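The top view shows the funnel near (256,235), the seat near (327,201) and the strainer near (413,221). In the scene view they are near (383,200), (309,195) and (217,212). I'll enlarge these.

```bash
python3 - <<'E'
import cv2,numpy as np
rows=[]
for n,cs in (("top",[(256,235),(327,201),(413,221)]),("scene",[(383,204),(309,200),(217,214)])):
    im=cv2.imread(f"pics/{n}0.png"); row=[]
    for u,v in cs:
        c=cv2.resize(im[v-22:v+22,u-22:u+22],(264,264),interpolation=cv2.INTER_CUBIC)
        for k in range(0,44,4):
            L=10 if (k+2)%10 else 10
        for k in range(2,44,10):   # ticks every 10px starting at u-20
            cv2.line(c,(k*6,0),(k*6,263),(255,255,255),1); cv2.line(c,(0,k*6),(263,k*6),(255,255,255),1)
        row.append(c)
    rows.append(np.hstack(row))
cv2.imwrite("pics/crops.png",np.vstack(rows))
E
```

```text
(no output)
```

View pics/crops.png

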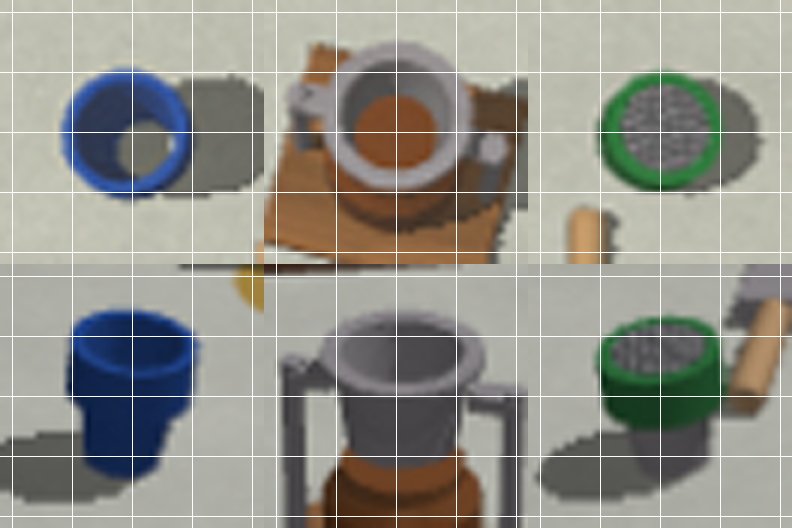

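Readings from the crops, as rim centres:

| Part | Top view | Scene view |
|---|---|---|
| Funnel | (254.6,234.6) | (383.0,194.8) |
| Seat | (326.8,197.8) | (309.7,192.4) |
| Strainer | (412.3,220.3) | (216.3,205.8) |

I'll solve each camera at the known rim heights.

```bash
cat > h.py <<'E'
import numpy as np, cv2
from scipy.optimize import least_squares
from scipy.spatial.transform import Rotation as R
from station import r, kin, read_camera
def cam(n):
    c=read_camera(n); q=np.array(c["attitude"]); c["R"]=R.from_quat(np.r_[q[1:],q[0]]).as_matrix(); return c
def proj(c,P):
    Rt=c["R"].T; t=-Rt@np.array(c["origin"])
    return cv2.projectPoints(np.asarray(P,float).reshape(-1,3),cv2.Rodrigues(Rt)[0],t,np.array(c["intrinsics"]),np.array(c["dist"]))[0][:,0]
A=np.linspace(0,2*np.pi,72)
def circ(x,y,z,d): return np.c_[x+d/2*np.cos(A),y+d/2*np.sin(A),0*A+z]
def box(p): return (p.min(0)+p.max(0))/2
def fit(c,uv,z,d):   # xy of a horizontal circle (height z, dia d) whose image bounding box is centred at uv
    s=least_squares(lambda s: box(proj(c,circ(*s,z,d)))-uv,[.5,0]).x
    p=proj(c,circ(*s,z,d)); return s,np.ptp(p,axis=0)
E
python3 - <<'E'
from h import *
np.set_printoptions(precision=4,suppress=True)
ct,cs=cam("top"),cam("scene")
print("axes",ct["R"][:,2],cs["R"][:,2])
for n,z,d,a,b in (("funnel",.068,.062,(254.58,234.58),(383,194.83)),("seat",.135,.072,(326.75,197.75),(309.67,192.4)),("strainer",.062,.058,(412.33,220.33),(216.33,205.8))):
    print(n,*fit(ct,np.array(a),z,d),*fit(cs,np.array(b),z,d))
# stand posts / pixel checks, work area
E
```

```text
axes [ 0.227  -0.0197 -0.9737] [-0.8348  0.1279 -0.5355]
funnel [0.493  0.2069] [21.0414 20.8985] [0.4933 0.2076] [21.4662 11.1176]
seat [ 0.5653 -0.0148] [25.3012 24.6371] [ 0.5651 -0.0146] [27.8036 14.2725]
strainer [ 0.4856 -0.2632] [19.5564 19.1877] [ 0.4848 -0.2667] [21.0247 11.2569]
```

Both cameras agree within about 1 mm, and within 3.5 mm for the strainer's y, which is along the closing direction. The sizes match too. I'll grip with the fingers along world y and the tips 5 mm above the shoulder, so they stay clear of the seat's rim.

```bash
python3 - <<'E'
from h import *
np.set_printoptions(precision=4,suppress=True)
for q in ([0,1,0,0],[0,0,1,0]):
    for p in ([.493,.207,.25],[.493,.207,.045],[.565,-.015,.23],[.485,-.265,.25]): print(q,kin.inverse_kinematics(p,q))
Q=[0,0,1,0]
r.move_ptp([.493,.207,.25],Q)
r.move_l([.493,.2073,.085],Q,max_speed=.15)
r.move_l([.493,.2073,.045],Q,max_speed=.06)
f0=r.observe()["contact_force"]
r.command_gripper(0.0)
o=r.observe(); print("grip",o["t"],o["gripper_width"]*94,o["finger_force"],o["contact_force"],f0,o["position"])
r.move_l([.493,.2073,.10],Q,max_speed=.06)
r.move_l([.493,.2073,.225],Q,max_speed=.12)
r.move_l([.5652,-.0147,.225],Q,max_speed=.12)
r.wait(.3)
o=r.observe(); print(o["t"],o["gripper_width"]*94,o["finger_force"],o["contact_force"],o["position"],o["ee_rot"])
row=[]
for n,z,d in (("top",.225-.045+.068,.062),("scene",.225-.045+.068,.062)):
    c=cam(n); p=box(proj(c,circ(.5652,-.0147,z-.02,d))); u,v=p.round().astype(int); print(n,u,v)
    cv2.imwrite(f"pics/{n}1.png",c["img"][:,:,::-1])
    row.append(cv2.resize(c["img"][v-40:v+60,u-40:u+40,::-1],(400,500),interpolation=cv2.INTER_CUBIC))
cv2.imwrite("pics/c1.png",np.hstack(row))
E
```

```text
[0, 1, 0, 0] [ 0.1853 -0.063   1.8055 -0.      1.3991  1.7561]
[0, 1, 0, 0] [ 0.1853  0.1872  1.9497 -0.      1.0047  1.7561]
[0, 1, 0, 0] [-0.2271  0.0269  1.7535 -0.      1.3612  1.3437]
[0, 1, 0, 0] [-0.7052 -0.0186  1.7625 -0.      1.3977  0.8656]
[0, 0, 1, 0] [ 0.1853 -0.063   1.8055 -0.      1.3991 -1.3854]
[0, 0, 1, 0] [ 0.1853  0.1872  1.9497 -0.      1.0047 -1.3854]
[0, 0, 1, 0] [-0.2271  0.0269  1.7535 -0.      1.3612 -1.7979]
[0, 0, 1, 0] [-0.7052 -0.0186  1.7625 -0.      1.3977 -2.276 ]
grip 4.6417 62.0423463656824 30.00024534529075 [-0.6879  0.2674  1.1101] [-0.0267 -0.3308 -0.5511] [0.4931 0.2073 0.0452]
9.2917 62.10685040436846 29.99982578214258 [-0.0144  0.4216 -1.1848] [ 0.5652 -0.0146  0.225 ] [ 0.     -0.0001  1.     -0.    ]
top 327 190
scene 310 160
```

View pics/c1.png

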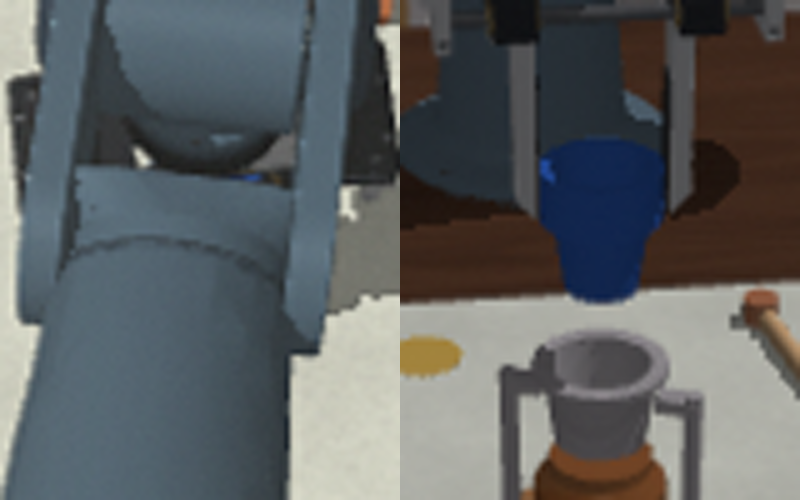

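The funnel is held upright: the gripper reads 62 mm, and the collar spans about x 540–667 in the right crop. It is centred over the seat rim (529–668). Now a guarded descent, watching forces.

```bash
cat >> h.py <<'E'
Q=[0,0,1,0]
def lower(x,y,z0,z1,step=.002,fmax=4):
    """slow steps down; sideways force shifts the target to comply; stop at fmax upward"""
    r.wait(.2); f0=r.observe()["contact_force"].copy(); z=z0
    while z>z1+1e-5:
        z=max(z-step,z1); r.move_l([x,y,z],Q,max_speed=.02)
        o=r.observe(); f=o["contact_force"]-f0
        if np.abs(f).max()>1.5: print("z %.4f"%z,f.round(2))
        if np.hypot(f[0],f[1])>2: x+=np.clip(f[0]*1e-4,-.0005,.0005); y+=np.clip(f[1]*1e-4,-.0005,.0005)
        if f[2]>fmax: break
    print("end",x,y,z,f.round(2),r.observe()["t"]); return x,y,z
E
python3 - <<'E'
from h import *
c=cam("scene")
z=.1797; p=np.r_[proj(c,circ(.5652,-.0147,z,.037))]; print("bottom pred",p.min(0),p.max(0)); p=proj(c,circ(.5652,-.0147,z+.068,.062)); print("rim pred",p.min(0),p.max(0))
r.move_l([.5652,-.0147,.172],Q,max_speed=.08)
x,y,z=lower(.5652,-.0147,.172,.1410)
print(r.observe()["position"])
c=cam("scene");u,v=proj(c,[x,y,.135])[0].round().astype(int)
cv2.imwrite("pics/c2.png",cv2.resize(c["img"][v-40:v+30,u-40:u+40,::-1],(560,490),interpolation=cv2.INTER_CUBIC))
E
```

```text
bottom pred [302.3612989  173.61824741] [316.96203435 180.66515112]
rim pred [297.01670937 147.43323268] [322.31912366 158.39121323]
z 0.1480 [ 1.51 -0.52  0.66]
end 0.5652 -0.0147 0.141 [0.43 0.2  0.25] 14.45
[ 0.56514253 -0.01469478  0.14090879]
```

View pics/c2.png

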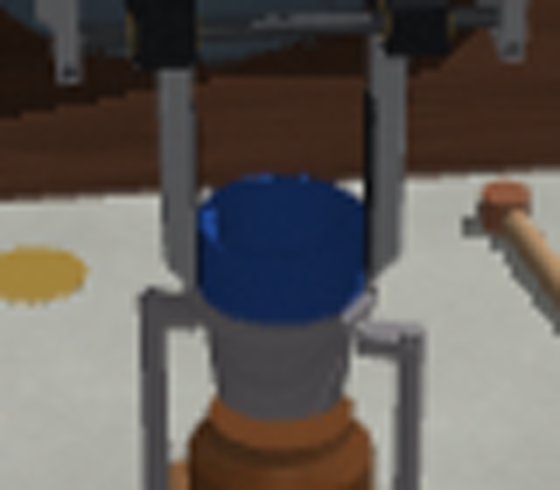

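The funnel went in with no contact; its collar bottom is at crop y≈322, right at the rim. I'll lower until a light touch and release.

```bash
python3 - <<'E'
from h import *
x,y,z=lower(.5652,-.0147,.141,.1385,step=.0004,fmax=2.5)
r.command_gripper(0.8)
o=r.observe(); print(o["gripper_width"]*94,o["finger_force"],o["contact_force"],o["t"])
r.move_l([x,y,.165],Q,max_speed=.05)
r.move_l([x,y,.25],Q,max_speed=.15)
r.command_gripper(1.0)
r.move_l([.4852,-.265,.25],Q,max_speed=.2)
row=[];c=cam("top");print(r.observe()["t"])
row=[]
for n in("top","scene"):
    c=cam(n);u,v=proj(c,[x,y,.16])[0].round().astype(int);print(n,u,v)
    row.append(cv2.resize(c["img"][v-25:v+25,u-25:u+25,::-1],(400,400),interpolation=cv2.INTER_CUBIC))
    p=proj(c,circ(x,y,.163,.062)); print("rim pred in crop",(p.min(0)-[u-25.5,v-25.5])*8,(p.max(0)-[u-25.5,v-25.5])*8)
cv2.imwrite("pics/c3.png",np.hstack(row))
E
```

```text
z 0.1406 [-0.31 -0.59 -1.64]
z 0.1398 [-1.32  0.8   2.41]
z 0.1394 [-2.54 -0.37  5.46]
end 0.5649455594962652 -0.014736926944762859 0.13939999999999994 [-2.54 -0.37  5.46] 15.7
75.33262371223046 0.0 [-0.15002078 -0.57801003 -0.77335005] 16.1417
19.55
top 327 196
rim pred in crop [113.45530915 113.61425581] [291.92125946 287.18123032]
scene 310 184
rim pred in crop [103.98393072 147.38266098] [298.11641816 243.33343204]
```

View pics/c3.png

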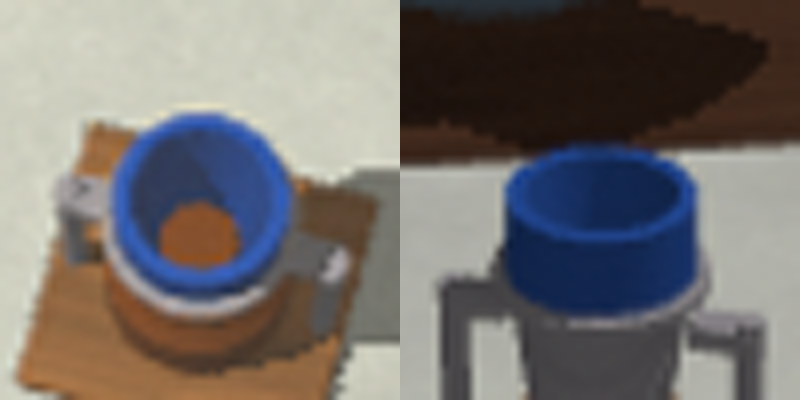

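The funnel is home: its rim is at (112–292, 112–288) in the top crop and (104–297, 145–242) in the scene crop. That matches the predicted home pose within a pixel or so, and its collar lies flat on the ring. Next the strainer.

```bash
python3 - <<'E'
from h import *
X,Y=.4852,-.2655
r.move_l([X,Y,.085],Q,max_speed=.15)
r.move_l([X,Y,.041],Q,max_speed=.06)
r.command_gripper(0.0)
o=r.observe(); print("grip",o["t"],o["gripper_width"]*94,o["finger_force"],o["contact_force"],o["position"])
r.move_l([X,Y,.10],Q,max_speed=.06)
r.move_l([X,Y,.25],Q,max_speed=.14)
x,y=.5651,-.0147
r.move_l([x,y,.25],Q,max_speed=.14)
r.move_l([x,y,.215],Q,max_speed=.08)
r.wait(.3); o=r.observe(); print(o["t"],o["gripper_width"]*94,o["position"])
c=cam("scene"); zb=.215-.041
u,v=proj(c,[x,y,.19])[0].round().astype(int)
cv2.imwrite("pics/c4.png",cv2.resize(c["img"][v-30:v+30,u-30:u+30,::-1],(600,600),interpolation=cv2.INTER_CUBIC))
for n,z,d in(("strainer top",zb+.062,.058),("shoulder",zb+.036,.058),("bottom",zb,.035),("funnel rim",.163,.062)):
    p=proj(c,circ(x,y,z,d)); print(n,(p.min(0)-[u-30.5,v-30.5])*10,(p.max(0)-[u-30.5,v-30.5])*10)
E
```

```text
grip 22.4417 57.57357667515228 29.998713433742523 [0.10847869 0.49148476 0.70047003] [ 0.48527029 -0.2656069   0.04109698]
27.7167 57.47863109516202 [ 0.56538008 -0.01475573  0.21553814]
strainer top [183.95804447  94.779226  ] [419.2686963  198.74982713]
shoulder [185.41649563 187.03078916] [417.73221617 294.13594356]
bottom [232.7077434  332.33545573] [370.42583378 399.34724831]
funnel rim [180.18273495 344.50278521] [422.87646387 464.4693262 ]
```

View pics/c4.png

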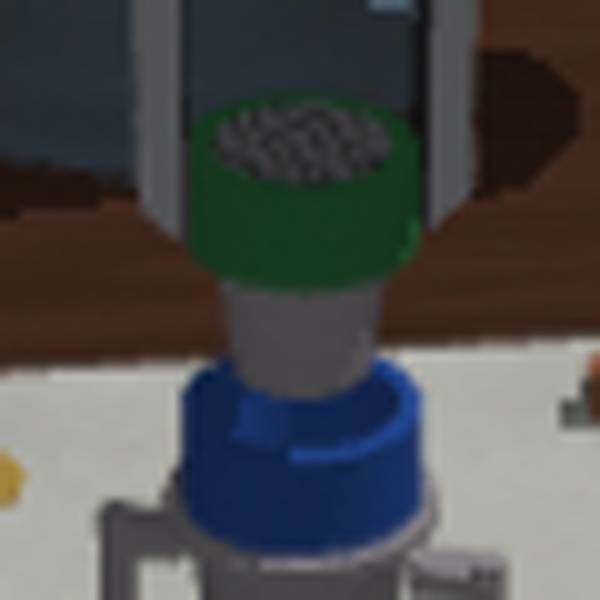

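The strainer is upright at 187–420 with its bottom at y≈398, and the funnel rim is at 182–422. All of this matches the predictions within 0.3 px, so I'll lower it the same way.

```bash
python3 - <<'E'
from h import *
x,y=.5651,-.0147
r.move_l([x,y,.200],Q,max_speed=.05)
x,y,z=lower(x,y,.200,.169)
if z<.1691: x,y,z=lower(x,y,z,.1662,step=.0004,fmax=2.5)
print(r.observe()["position"])
E
```

```text
z 0.1720 [ 0.05 -1.66 -0.05]
end 0.5651 -0.0147 0.169 [-0.56 -0.45  0.19] 32.4167
z 0.1678 [-2.2  -0.25  1.13]
z 0.1674 [-2.44 -0.19  4.39]
end 0.5646355230543837 -0.014743555001078486 0.16739999999999997 [-2.44 -0.19  4.39] 33.6167
[ 0.56516089 -0.01469207  0.16807523]
```

Contact came at the expected height (0.168). I'll release and check.

```bash
python3 - <<'E'
from h import *
r.command_gripper(0.8)
p=r.observe()["position"]
r.move_l([p[0],p[1],.20],Q,max_speed=.05)
r.move_l([p[0],p[1],.30],Q,max_speed=.15)
r.move_l([.45,-.2,.30],Q,max_speed=.2)
r.wait(.3); o=r.observe(); print(o["t"],o["contact_force"],o["finger_force"])
x,y=.565,-.0147; row=[]
for n in("top","scene"):
    c=cam(n);u,v=proj(c,[x,y,.17])[0].round().astype(int)
    row.append(cv2.resize(c["img"][v-25:v+25,u-25:u+25,::-1],(400,400),interpolation=cv2.INTER_CUBIC))
    for z,d in((.189,.058),(.163,.062)):
        p=proj(c,circ(x,y,z,d)); print(n,z,(p.min(0)-[u-25.5,v-25.5])*8,(p.max(0)-[u-25.5,v-25.5])*8)
cv2.imwrite("pics/c5.png",np.hstack(row))
E
```

```text
37.275 [ 0.1375476   0.1141022  -0.58274601] 0.0
top 0.189 [117.90657918 107.44566015] [288.6411287  273.28195877]
top 0.163 [113.3331205  121.47572056] [291.79723332 295.03919338]
scene 0.189 [109.23684023 111.79142123] [293.16936252 199.35770124]
scene 0.163 [104.1157218  179.45585066] [298.25558944 275.4140599 ]
```

View pics/c5.png

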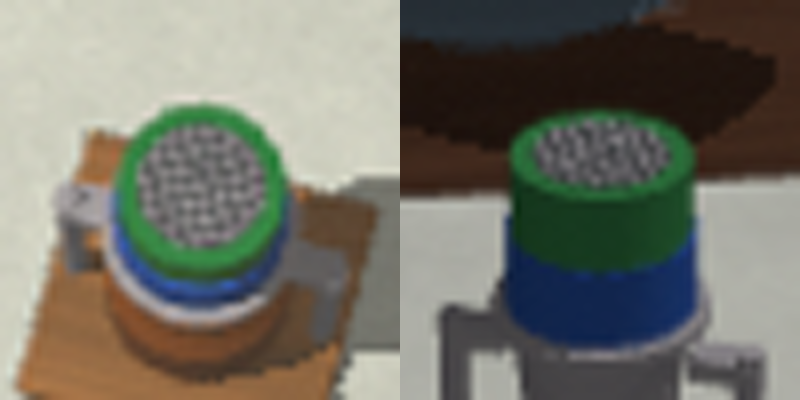

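The strainer top spans (110–294, 110–198) in the scene crop and (115–289, 103–273) in the top crop. That matches the home prediction, level and flat on the funnel's rim, so I'll hand it in.

```bash
python3 -c "
from station import r, kin, read_camera
print(r.sign_off())"
```

```text
the job is handed in; nothing more can be done
None
```

The job is handed in: the funnel is in the stand's seat and the strainer is in the funnel, both released and, in the last pictures, upright with collars flat on the rims below; the robot gave no verdict on sign-off.

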